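# Set out the reagent tray for the next run

## Task

Set out the blue divided tray for the next run: stand the red-label bottle with the blue cap in the free back compartment, between the two bottles already there. Then fill the smaller front compartments so that each thing stands before the bottle it is used with: the amber dropper bottle in front of the amber bottle, the dropper bottle with the pink contents in front of the red-label bottle, and the red suction bulb in front of the blue-label bottle. Everything stands upright on the tray's floor; leave the two bottles already in the tray, the beaker, the black stopper and the timer where they are.

Things in the scene. Friction and masses are not known exactly. Their poses are not given: they have to be found in the camera images.
- tray: blue divided tray, fixed, 166 x 280 mm (x, y). Origin: underside centre; x to back row, y left, z up. Floor 5 mm thick. Back row: 3 compartments 84 x 86 mm, centres x = 36, y = 92, 0, -92 mm, walls 45 mm high. Front row (robot side): 3 of 66 x 66 mm, centres x = -45, y = 92, 0, -92 mm, walls 32 mm high. The middle back and front ones start empty. End grip bars reach y = +-162 mm
- stock_amber: brown (amber) glass reagent bottle with black cap, 68 mm across, 156 mm high, standing in one end compartment of the tray's back row (left or right varies). Cap 36 mm across. Its origin is the centre of its underside, z up.
- stock_blue: clear glass reagent bottle with blue cap and blue label, 64 mm across, 146 mm high, standing in the other end compartment of the tray's back row. Cap 34 mm across. Its origin is the centre of its underside, z up.
- bottle_red_label: clear glass reagent bottle with blue cap and red label, 0.45 kg, on the white liner (2 mm thick) right of the tray, 68 mm across up to 106 mm, then neck and cap at most 36 mm across up to 156 mm. Can be gripped by the cap, pads 137 mm above its underside. Its origin is the centre of its underside, z up.
- dropper_amber: on the same liner, small brown (amber) dropper bottle, 0.07 kg, with black rubber teat, 37 mm across up to 54 mm, then collar and teat at most 21 mm across up to 102 mm; it can be gripped there, pads about 83 mm above its underside. Its origin is the centre of its underside, z up.
- dropper_pink: on the same liner, small clear glass dropper bottle, 0.07 kg, with pink contents and black rubber teat, same size as the amber one: 37 mm across up to 54 mm, then at most 21 mm across up to 102 mm; can be gripped there, pads about 83 mm above its underside. Its origin is the centre of its underside, z up.
- suction_bulb: red rubber suction bulb for pipettes, 0.04 kg, on the same liner, standing on its flat bottom: ball 52 mm across up to about 50 mm, then an upright stem 11 mm across up to 88 mm; it can be gripped by the stem, pads about 74 mm above its underside. Stiff, does not give. Its origin is the centre of its underside, z up.
- beaker: small glass beaker, 80 mm across, 92 mm high, left of the tray, near a tall grey-white sack (fixed, to about 0.4 m high); a bystander. Its origin is the centre of its underside, z up.
- stopper: black rubber stopper, 34 mm across, 28 mm high, standing among the things on the white liner; a bystander. Its origin is the centre of its underside, z up.
- timer: cream bench timer with sloping face, 51 x 62 x 57 mm, behind the white liner, beside the tall black computer (fixed); a bystander. Its origin is the centre of its underside, z up.

How it is judged (in metres and radians):
At the end, for the whole second after the job is handed in: Red-label bottle in the middle back compartment (centre within 15 mm), pink dropper before it, amber dropper before the amber bottle, bulb before the blue-label bottle (within 20 mm of the compartment centres); all six stand upright (0.12 rad) on the tray floor, at rest, released (x of bottle_red_label in the frame of tray between 0.021 and 0.051 m and y of bottle_red_label in the frame of tray between -0.015 and 0.015 m and x of dropper_pink in the frame of tray between -0.065 and -0.025 m and y of dropper_pink in the frame of tray between -0.02 and 0.02 m and (((x of stock_amber in the frame of tray between 0.021 and 0.051 m and y of stock_amber in the frame of tray between 0.077 and 0.107 m) and (x of dropper_amber in the frame of tray between -0.065 and -0.025 m and y of dropper_amber in the frame of tray between 0.072 and 0.112 m) and (x of stock_blue in the frame of tray between 0.02 and 0.052 m and y of stock_blue in the frame of tray between -0.108 and -0.076 m) and (x of suction_bulb in the frame of tray between -0.065 and -0.025 m and y of suction_bulb in the frame of tray between -0.112 and -0.072 m)) or ((x of stock_amber in the frame of tray between 0.021 and 0.051 m and y of stock_amber in the frame of tray between -0.107 and -0.077 m) and (x of dropper_amber in the frame of tray between -0.065 and -0.025 m and y of dropper_amber in the frame of tray between -0.112 and -0.072 m) and (x of stock_blue in the frame of tray between 0.02 and 0.052 m and y of stock_blue in the frame of tray between 0.076 and 0.108 m) and (x of suction_bulb in the frame of tray between -0.065 and -0.025 m and y of suction_bulb in the frame of tray between 0.072 and 0.112 m))) and z of bottle_red_label in the frame of tray between 0.002 and 0.01 m and angle between each of bottle_red_label, dropper_amber, dropper_pink, suction_bulb, stock_amber, stock_blue's own z axis and vertical below 0.12 rad and linear speed of each of bottle_red_label, dropper_amber, dropper_pink, suction_bulb, stock_amber, stock_blue below 0.02 m/s and contact force between each of bottle_red_label, dropper_amber, dropper_pink, suction_bulb, stock_amber, stock_blue and the fingers below 0.1 N and z of dropper_amber in the frame of tray between 0.002 and 0.01 m and z of dropper_pink in the frame of tray between 0.002 and 0.01 m and z of suction_bulb in the frame of tray between 0.002 and 0.01 m and z of stock_amber in the frame of tray between 0.002 and 0.01 m and z of stock_blue in the frame of tray between 0.002 and 0.01 m); the robot touches nothing.
It fails at once if one of the bottles or the bulb is tipped over (angle between any of bottle_red_label, dropper_amber, dropper_pink, suction_bulb, stock_amber, stock_blue's own z axis and vertical above 0.7 rad).
It fails at once if the beaker, the rubber stopper or the timer is pushed more than 3 cm from its place or knocked over (distance of any of beaker, stopper, timer from where it was at the start of the episode above 0.03 m or angle between any of beaker, stopper, timer's own z axis and vertical above 0.5 rad).
It fails at once if one of the two bottles already standing in the tray is lifted out or shifted out of its compartment (distance of any of stock_amber, stock_blue from where it was at the start of the episode above 0.03 m).
It also fails if it takes over 112 s, if anything falls off the work surface, if the arm or the gripper's body presses on something with over 40 N, if the wrist force passes 120 N, or if a joint passes its speed limit or range.

## Robot

A 6-joint arm with a two-finger parallel gripper is mounted at the origin on a cart in front of the work surface, level with it; the furniture and walls round the work are solid. World frame = base frame: x ahead of the robot, y to its left, z up, the work surface at z = 0. Lengths are in mm, angles in degrees, forces in N, time in s.
With the tool pointing down it reaches from about 300 to 850 mm from the base axis. Payload 4.2 kg.
Tool frame: the origin (TCP) lies midway between the tips of the shut fingers; the grasp point (between the pads) lies 19 mm behind it (pinch_z is the distance from the TCP to the grasp point, in mm); z points along the fingers, y is the line along which they close (so a half turn about z gives the same grasp; the last joint's range is limited). The gripper opens to 91 mm and grips with 3 to 60 N. Pads are 32 mm wide; open, the fingers measure 118 mm over their backs; the gripper's body (76 mm by 178 mm) begins 60 mm behind the grasp point.
Start: joints at [-71.104, 18.312, 89.639, -0, 72.044, -1.146], TCP at [197.062, -540.194, 213.976] pointing down, gripper open.
Joint ranges: [-177.97, 177.97], [-48.28, 115.42], [12.27, 149.76], [-77.06, 257.06], [2.81, 150.46], [-146.56, 146.56]. Speed limits (degrees/s): [147.25, 147.25, 180, 180, 180, 180].

## Interface

Orientations are given as [roll, pitch, yaw] about the fixed x, y, z axes, in that order (R = Rz(yaw) Ry(pitch) Rx(roll)).
In Python, from workcell import * gives the robot as it stands.
- The arm moves only by the tool step_arm, never from a script. Its argument "steps" is a list of rows, each a list of 7 numbers: the turn, a rotation vector about the tool's x, y, z in degrees, then the shift along the tool's x, y, z in mm, then the opening, from 0 (shut) to 1 (fully open). In form: [[rx, ry, rz, x, y, z, hand], ...]. A call has exactly 8 rows; each row shifts and turns the commanded pose from where the row before left it, along the tool's axes as they then stand; what a row does not reach is not made up. A row lasts 1/8 s, in which the tool goes at most 62.5 mm and 10.7 degrees, less where a joint would pass 70% of its speed; a pose out of reach is approached as far as the arm can. A call is refused whole if a number of a shift passes 62.5 or a number of a turn 10.7, either way. A call with a gripper value outside its range is refused whole. The fingers move at their own pace and stop on an object; "force" is the grip in N (left out, the last holds). Time passes only in rows, so rows that do not move let the fingers close, or fill a call up. It gives the time, the measured TCP pose, the force, the opening and the grip force at its end, in the units of the state.
- state(): the state, without advancing time (a new reading comes with each control period).
- grab_frame(name): name is "scene" or "top"; returns a dict with "image" (400x640x3 uint8, blue, green, red), "fovy" (degrees; the focal length in pixels is half the picture's height over the tangent of half this angle, whatever the lens; pixels are square), "cx", "cy" (the principal point, pixels), "origin" and "rotation" of the camera in the world. Camera axes: x right, y down, z forward; pixel columns grow to the right and rows downward; lengths in mm; the calibration is good to about 2 mm. A picture is of the moment at which its call begins. There is no depth.
- job_done(): hands the job in; it is judged then, once.
The state is a dict: "time_s": time; "qpos": joint angles; "qvel": joint speeds; "effort": joint torques, N m; "ee_pos": TCP position; "ee_rot": TCP orientation; "force": force on the tool from outside, world axes, zero at the start; "torque": the same for the moment, N m; "gripper_width": finger opening in mm; "gripper_force": force on a finger pad.
Only numpy, scipy, OpenCV 4.12 (cv2) and the standard library are available. Lean on these libraries where they do the work, as an engineer would, in place of code of your own. Each camera call takes 0.05 s, during which the arm holds its last target. There are 200 camera calls.

## Working session

There is one attempt and no reset: what is moved stays moved. The work goes in short steps, Python scripts to look and compute and a tool call to move; the robot and the scene stay as the last step left them, time stands still between calls to the robot, and variables do not carry over. Pictures are saved under pics/ and viewed, at most 14 in all, crops included, and the job is handed in when it is done.

Besides the shell and the picture viewer there is one more tool, called after "Emit:" in YAML: its name, and indented under it one key for each argument. step_arm: Moves the arm, as the interface text tells. Its arguments: {"type":"object","properties":{"steps":{"type":"array","items":{"type":"array","items":{"type":"number"}}},"force":{"type":"number"}},"required":["steps"]}

```bash
mkdir -p pics; ls; python3 - <<'E'
from workcell import *
import cv2
for n in("scene","top"):
    f=grab_frame(n); cv2.imwrite(f"pics/{n}0.png",f["image"]); print(n,f["fovy"],f["cx"],f["cy"],f["origin"],f["rotation"])
print(state())
E
```

```text
pics
scene 45.39091648118275 320.7886114887868 196.47009606875383 [ 168.44212113 -720.77510505 1028.08508503] [-1.40272562e+02  1.36902727e-01 -2.65283859e+01]
top 44.26460246743148 315.7461654971147 194.75695910358044 [ 423.01845834  -12.07253824 1546.83454628] [-175.63552993    0.94062317  -90.94572587]
{'time_s': 0.1, 'qpos': array([-7.11020264e+01,  1.83451831e+01,  8.96990452e+01,  3.40758570e-04,
        7.20440137e+01, -1.14732606e+00]), 'qvel': array([ 0.00546848, -0.02035232, -0.11710806,  0.02035317,  0.05335512,
       -0.03408779]), 'effort': array([-7.48222155e-04, -4.13336778e+01, -2.32512474e+01,  7.27651594e-02,
        4.21868311e-02, -6.96172037e-05]), 'ee_pos': array([ 196.93123886, -539.74306107,  213.23488994]), 'ee_rot': array([-1.79911782e+02, -2.09082755e-03,  2.00451928e+01]), 'force': array([ 0.66384373, -0.37210815, -0.19086893]), 'torque': array([ 0.03136362,  0.02949929, -0.02031309]), 'gripper_force': 0.0, 'gripper_width': 91.17192492795905}
```

View pics/scene0.png

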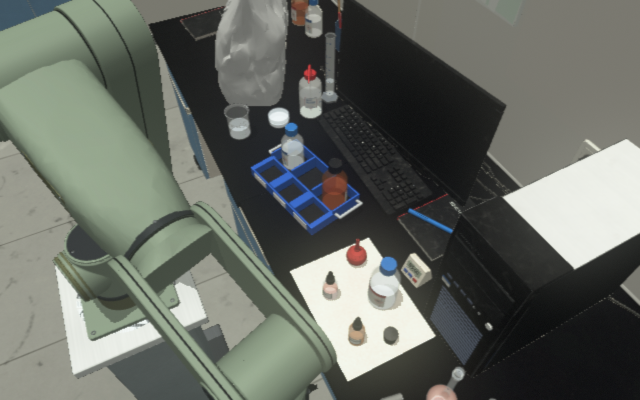

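View pics/top0.png

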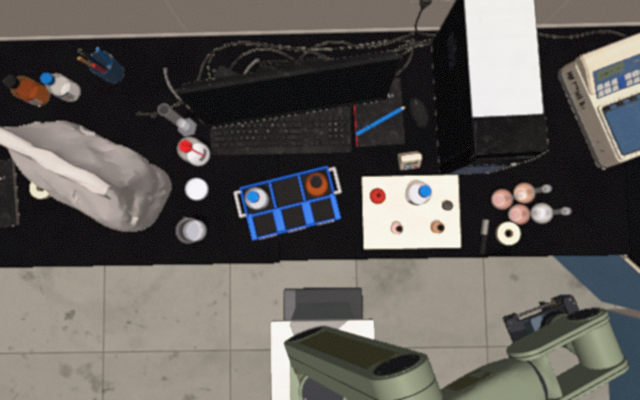

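The scene view shows the blue-label bottle in the left rear compartment (292,145) and the amber bottle in the right (335,180). The droppers are near (330,287) and (357,332), the bulb at (357,255), the red-label bottle at (384,285) and the stopper at (391,335). I'll zoom in on both views.

```bash
cat > h.py <<'E'
import numpy as np, cv2
from scipy.spatial.transform import Rotation as R
from workcell import *
class Cam:
    def __init__(s,n):
        f=grab_frame(n); s.img=f["image"]; s.f=200/np.tan(np.radians(f["fovy"]/2)); s.c=np.array([f["cx"],f["cy"]])
        s.o=np.array(f["origin"]); s.R=R.from_euler("xyz",f["rotation"],degrees=True).as_matrix()
    def ray(s,p): 
        d=s.R@np.r_[(np.array(p)-s.c)/s.f,1]; return d/np.linalg.norm(d)
    def plane(s,p,z):
        d=s.ray(p); return s.o+d*(z-s.o[2])/d[2]
    def proj(s,P):
        q=s.R.T@(np.array(P)-s.o); return q[:2]/q[2]*s.f+s.c
def tri(a,pa,b,pb):
    A=0;v=0;ds=[]
    for c,p in((a,pa),(b,pb)):
        d=c.ray(p); M=np.eye(3)-np.outer(d,d); A=A+M; v=v+M@c.o
    X=np.linalg.solve(A,v); return X,[np.linalg.norm(np.cross(X-c.o,c.ray(p))) for c,p in((a,pa),(b,pb))]
E
python3 - <<'E'
import cv2
s=cv2.imread('pics/scene0.png');t=cv2.imread('pics/top0.png')
cv2.imwrite('pics/sc.png',cv2.resize(s[110:390,240:450],None,fx=2.85,fy=2.1) if 0 else cv2.resize(s[225:375,285:435],None,fx=4,fy=4))
cv2.imwrite('pics/tc.png',cv2.resize(t[140:260,225:475],None,fx=3.2,fy=3.2))
cv2.imwrite('pics/st.png',cv2.resize(s[110:240,240:370],None,fx=4.5,fy=4.5))
E
```

```text
(no output)
```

View pics/sc.png

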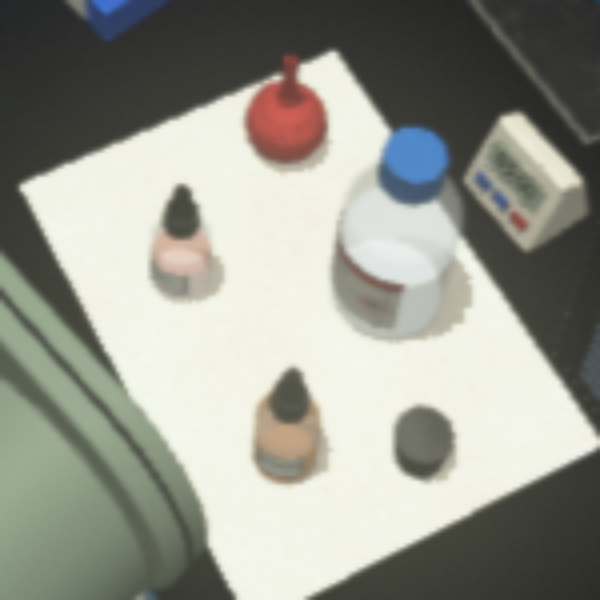

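View pics/tc.png

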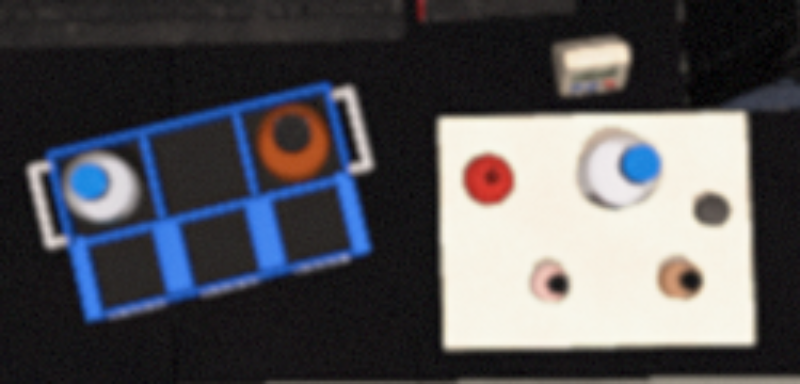

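View pics/st.png

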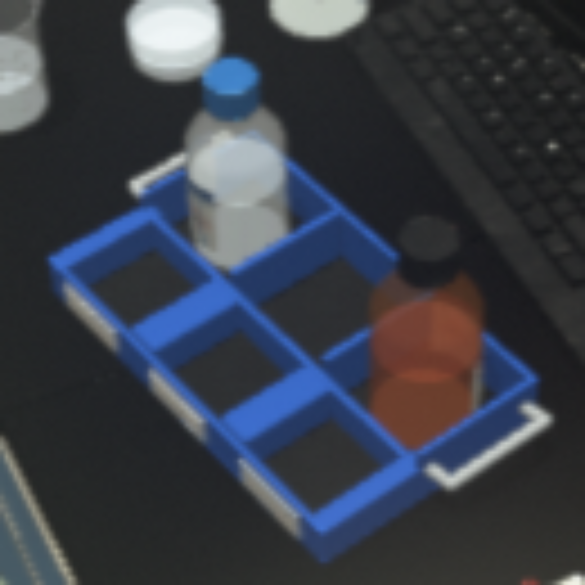

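Zoomed in, the pink dropper is on the left of the liner and the amber one on the right. In the tray, blue-label is on the left and amber on the right. So the bulb goes front left, pink front middle and amber front right. Next I'll measure.

```bash
cat > m.py <<'E'
from h import *
s=Cam("scene");t=Cam("top")
T=lambda x,y:((x+.5)/3.2-.5+225,(y+.5)/3.2-.5+140)
S=lambda x,y:((x+.5)/4-.5+285,(y+.5)/4-.5+225)
S2=lambda x,y:((x+.5)/4.5-.5+240,(y+.5)/4.5-.5+110)
# tops by two views
for n,a,b,z in[("cap",S(415,150),T(640,163),158),("bulb",S(291,60),T(491,177),90),("pink",S(181,187),T(557,285),104),("amber",S(291,371),T(691,281),104),("stampb",S2(428,236),T(292,133),161),("stblue",S2(231,76),T(90,182),151)]:
    X,e=tri(s,a,t,b); print(n,X.round(1),np.round(e,1),"scene",s.plane(a,z)[:2].round(1),"top",t.plane(b,z)[:2].round(1))
# base checks
print("stopper",s.plane(S(423,425),30).round(),t.plane(T(711,207),30).round())
# tray
loc={'BL':(83,140,45),'BR':(83,-140,45),'FR':(-83,-140,32),'FL':(-83,140,32)}
tp={'BL':T(48,152),'BR':T(330,83),'FR':T(371,252),'FL':T(88,321)}
sp={'BR':S2(538,380),'FR':S2(322,527),'FL':S2(52,262)}
L=[];W=[]
for c,pp in((t,tp),(s,sp)):
    l=np.array([loc[k][:2] for k in pp],float); w=np.array([c.plane(pp[k],loc[k][2])[:2] for k in pp])
    lc=l-l.mean(0); wc=w-w.mean(0)
    a=np.arctan2((lc[:,0]*wc[:,1]-lc[:,1]*wc[:,0]).sum(),(lc*wc).sum())
    M=np.array([[np.cos(a),-np.sin(a)],[np.sin(a),np.cos(a)]]); o=w.mean(0)-M@l.mean(0)
    print("tray",np.degrees(a).round(2),o.round(1),(w-l@M.T-o).round(1).tolist())
    for n,q in(("mid back",(36,0)),("fL",(-45,92)),("fM",(-45,0)),("fR",(-45,-92)),("bL",(36,92)),("bR",(36,-92))): print(n,(M@q+o).round(1),end=" ")
    print()
E
python3 m.py
```

```text
cap [ 536.3 -299.1  157.9] [0.6 0.6] scene [ 536.8 -299.4] top [ 535.7 -298.8]
bulb [ 533.  -176.4   84.4] [2.1 2.1] scene [ 532.8 -180.3] top [ 530.7 -174.9]
pink [ 431.1 -232.2   98.6] [1.4 1.4] scene [ 430.8 -235.5] top [ 429.8 -230.8]
amber [ 432.6 -355.1   96. ] [1.3 1.3] scene [ 431.6 -358.7] top [ 431.4 -352.7]
stampb [567.9   7.6 163.6] [0.6 0.6] scene [569.8   9.6] top [567.6   7.8]
stblue [528.6 188.3 152.6] [0.8 0.8] scene [530.  189.7] top [528.  188.8]
stopper [ 502. -390.   30.] [ 502. -392.   30.]
tray 12.68 [515.2  90.2] [[0.2, -0.8], [0.4, 0.3], [-0.2, 0.3], [-0.4, 0.1]]
mid back [550.3  98.1] fL [451.1 170.1] fM [471.3  80.3] fR [491.5  -9.4] bL [530.1 187.9] bR [570.5   8.4] 
tray 12.85 [517.2  91.3] [[-2.2, -0.7], [1.3, 5.1], [0.9, -4.4]]
mid back [552.3  99.3] fL [452.8 171. ] fM [473.3  81.3] fR [493.8  -8.4] bL [531.8 189. ] bR [572.7   9.6]
```

```bash
cat > go.py <<'E'
# python3 go.py x y z yaw : total tool-frame move from measured pose
import sys; from h import *
s=state(); p=s["ee_pos"]; e=s["ee_rot"]; x,y,z,w=map(float,sys.argv[1:5])
d=np.array([x,y,z])-p; Rt=R.from_euler("xyz",e,degrees=True)
print("pos",p.round(1),"rot",np.round(e,2),"w",round(s["gripper_width"],1),"t",round(s["time_s"],2))
tgt=R.from_euler("xyz",[180,0,w],degrees=True)
print("turn",(Rt.inv()*tgt).as_rotvec(degrees=True).round(2),"shift old axes",Rt.inv().apply(d).round(1),"shift new axes",tgt.inv().apply(d).round(1))
E
python3 go.py 536 -299 215 12.7
python3 - <<'E'
from h import *
s=Cam("scene");t=Cam("top")
print(s.plane((432,300),0),s.plane((470,365),0),t.plane((437,168),0),t.plane((548,155),0), t.plane((437,120),400))
E
```

```text
pos [ 197.  -539.9  213.5] rot [-179.94   -0.     20.04] w 91.0 t 0.2
turn [-0.06  0.    7.34] shift old axes [ 401.1 -110.1   -1.4] shift new axes [ 383.7 -160.5   -1.5]
[ 640.8396362 -358.4878963    0.       ] [ 624.53116744 -523.38916427    0.        ] [ 619.36443099 -372.62994846    0.        ] [ 654.08716974 -722.31140832    0.        ] [ 682.47610852 -283.40239602  400.        ]
```

Emit:
step_arm:
  steps:
    - [0, 0, 7.3, 0, 0, 0, 1]
    - [0, 0, 0, 55, -23, 0, 1]
    - [0, 0, 0, 55, -23, 0, 1]
    - [0, 0, 0, 55, -23, 0, 1]
    - [0, 0, 0, 55, -23, 0, 1]
    - [0, 0, 0, 55, -23, 0, 1]
    - [0, 0, 0, 55, -23, 0, 1]
    - [0, 0, 0, 54, -22, 0, 1]
  force: 40

```text
time_s: 1.3
ee_pos: [537.8, -298.1, 214.0]
ee_rot: [180.0, -0.0, 12.8]
force: [0.8, -0.5, -0.6]
gripper_width: 91.3
gripper_force: 0.0
```

```bash
python3 go.py 536 -299 120 12.7
```

```text
pos [ 537.8 -298.1  214. ] rot [179.98  -0.    12.76] w 91.3 t 1.3
turn [ 0.02 -0.    0.06] shift old axes [-1.9  0.4 94. ] shift new axes [-1.9  0.5 94. ]
```

Emit:
step_arm:
  steps:
    - [0, 0, 0, -1, 0, 20, 1]
    - [0, 0, 0, 0, 0, 25, 1]
    - [0, 0, 0, 0, 0, 25, 1]
    - [0, 0, 0, 0, 0, 24, 1]
    - [0, 0, 0, 0, 0, 0, 0.2]
    - [0, 0, 0, 0, 0, 0, 0.2]
    - [0, 0, 0, 0, 0, 0, 0.1]
    - [0, 0, 0, 0, 0, 0, 0]
  force: 40

```text
time_s: 2.3
ee_pos: [535.8, -299.9, 120.9]
ee_rot: [179.9, -0.1, 12.7]
force: [-0.5, 0.3, -0.5]
gripper_width: 54.1
gripper_force: 0.0
```

Emit:
step_arm:
  steps:
    - [0, 0, 0, 0, 0, 0, 0]
    - [0, 0, 0, 0, 0, 0, 0]
    - [0, 0, 0, 0, 0, -5, 0]
    - [0, 0, 0, 0, 0, -10, 0]
    - [0, 0, 0, 0, 0, -15, 0]
    - [0, 0, 0, 0, 0, -20, 0]
    - [0, 0, 0, 0, 0, -20, 0]
    - [0, 0, 0, 0, 0, -20, 0]

```text
time_s: 3.3
ee_pos: [535.4, -299.7, 211.7]
ee_rot: [180.0, -0.0, 12.7]
force: [0.4, 0.1, -4.3]
gripper_width: 34.4
gripper_force: 40.0
```

Emit:
step_arm:
  steps:
    - [0, 0, 0, 0, 0, -30, 0]
    - [0, 0, 0, 0, 0, -30, 0]
    - [0, 0, 0, 0, -10, -30, 0]
    - [0, 0, 0, 12, -30, 0, 0]
    - [0, 0, 0, 12, -40, 0, 0]
    - [0, 0, 0, 13, -45, 0, 0]
    - [0, 0, 0, 13, -45, 0, 0]
    - [0, 0, 0, 13, -45, 0, 0]

```text
time_s: 4.3
ee_pos: [549.2, -74.6, 301.1]
ee_rot: [180.0, -0.1, 12.7]
force: [0.3, -0.7, -4.4]
gripper_width: 34.5
gripper_force: 40.0
```

```bash
python3 go.py 550.5 98 300 12.7
```

```text
pos [549.2 -74.6 301.1] rot [ 1.7997e+02 -8.0000e-02  1.2730e+01] w 34.5 t 4.3
turn [ 0.03 -0.08  0.03] shift old axes [  39.3 -168.     1. ] shift new axes [  39.2 -168.1    1.1]
```

Emit:
step_arm:
  steps:
    - [0, 0, 0, 10, -40, 0, 0]
    - [0, 0, 0, 10, -40, 0, 0]
    - [0, 0, 0, 10, -40, 0, 0]
    - [0, 0, 0, 6, -28, 0, 0]
    - [0, 0, 0, 3, -15, 0, 0]
    - [0, 0, 0, 0, 0, 0, 0]
    - [0, 0, 0, 0, 0, 0, 0]
    - [0, 0, 0, 0, 0, 0, 0]

```text
time_s: 5.3
ee_pos: [551.5, 90.4, 300.0]
ee_rot: [180.0, 0.0, 12.7]
force: [0.0, 0.3, -3.8]
gripper_width: 34.1
gripper_force: 40.0
```

```bash
python3 go.py 550.5 98 124 12.7; python3 - <<'E'
from h import *
s=Cam("scene").img; t=Cam("top").img
cv2.imwrite('pics/a.png',np.hstack([cv2.resize(s[60:240,230:390],None,fx=2.5,fy=2.5),cv2.resize(t[130:270,220:360],(390,450))]))
E
```

```text
pos [551.5  90.4 300. ] rot [179.97   0.    12.66] w 34.1 t 5.3
turn [ 0.03  0.   -0.04] shift old axes [  0.7  -7.7 176. ] shift new axes [  0.7  -7.6 176. ]
```

View pics/a.png

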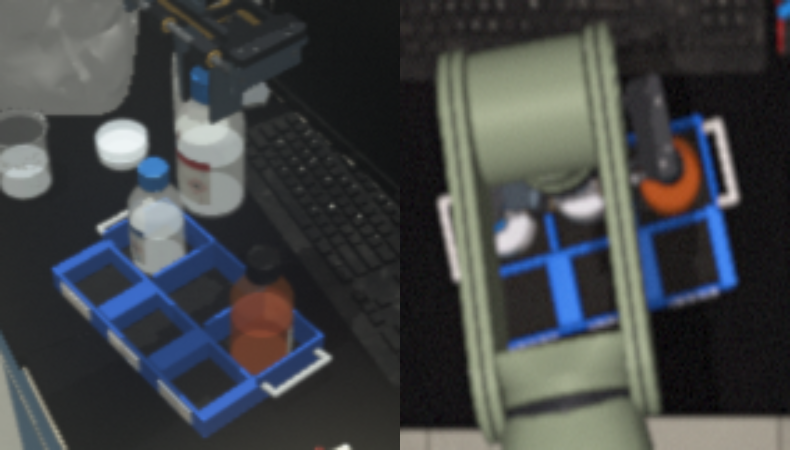

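The bottle hangs upright over the middle rear compartment, so I'll correct y by 8 mm and lower it.

Emit:
step_arm:
  steps:
    - [0, 0, 0, 0.5, -4, 0, 0]
    - [0, 0, 0, 0, -3.6, 0, 0]
    - [0, 0, 0, 0, 0, 20, 0]
    - [0, 0, 0, 0, 0, 30, 0]
    - [0, 0, 0, 0, 0, 30, 0]
    - [0, 0, 0, 0, 0, 30, 0]
    - [0, 0, 0, 0, 0, 25, 0]
    - [0, 0, 0, 0, 0, 15, 0]

```text
time_s: 6.4
ee_pos: [549.7, 99.2, 148.7]
ee_rot: [-180.0, 0.1, 12.8]
force: [-0.4, 0.5, -4.0]
gripper_width: 34.8
gripper_force: 40.0
```

```bash
python3 go.py 550.5 98 124 12.7
```

```text
pos [549.7  99.2 148.7] rot [-1.800e+02  1.000e-01  1.276e+01] w 34.8 t 6.4
turn [-0.    0.1   0.06] shift old axes [ 0.5  1.4 24.7] shift new axes [ 0.5  1.4 24.7]
```

Emit:
step_arm:
  steps:
    - [0, 0, 0, 0, 0.5, 8, 0]
    - [0, 0, 0, 0, 0.5, 7, 0]
    - [0, 0, 0, 0, 0, 4, 0]
    - [0, 0, 0, 0, 0, 2, 0]
    - [0, 0, 0, 0, 0, 1, 0]
    - [0, 0, 0, 0, 0, 1, 0]
    - [0, 0, 0, 0, 0, 0.5, 0]
    - [0, 0, 0, 0, 0, 0, 0]

```text
time_s: 7.4
ee_pos: [550.5, 98.1, 126.4]
ee_rot: [180.0, -0.0, 12.7]
force: [0.1, -0.8, -3.7]
gripper_width: 34.3
gripper_force: 40.0
```

Emit:
step_arm:
  steps:
    - [0, 0, 0, 0, 0, 1, 0]
    - [0, 0, 0, 0, 0, 1, 0]
    - [0, 0, 0, 0, 0, 0.5, 0]
    - [0, 0, 0, 0, 0, 0.5, 0]
    - [0, 0, 0, 0, 0, 0, 0]
    - [0, 0, 0, 0, 0, 0, 0]
    - [0, 0, 0, 0, 0, 0, 0]
    - [0, 0, 0, 0, 0, 0, 0]

```text
time_s: 8.4
ee_pos: [550.5, 98.1, 123.4]
ee_rot: [180.0, -0.0, 12.7]
force: [0.2, 0.1, -4.7]
gripper_width: 34.8
gripper_force: 40.0
```

Emit:
step_arm:
  steps:
    - [0, 0, 0, 0, 0, 0.5, 0]
    - [0, 0, 0, 0, 0, 0.5, 0]
    - [0, 0, 0, 0, 0, 0, 0]
    - [0, 0, 0, 0, 0, 0, 0]
    - [0, 0, 0, 0, 0, 0, 0]
    - [0, 0, 0, 0, 0, 0, 0]
    - [0, 0, 0, 0, 0, 0, 0]
    - [0, 0, 0, 0, 0, 0, 0]

```text
time_s: 9.4
ee_pos: [550.9, 98.0, 123.1]
ee_rot: [180.0, -0.1, 12.7]
force: [-0.8, -0.9, 5.0]
gripper_width: 34.4
gripper_force: 40.0
```

Contact is felt. I'll release and rise.

Emit:
step_arm:
  steps:
    - [0, 0, 0, 0, 0, 0, 0.7]
    - [0, 0, 0, 0, 0, 0, 0.7]
    - [0, 0, 0, 0, 0, 0, 0.7]
    - [0, 0, 0, 0, 0, -15, 0.7]
    - [0, 0, 0, 0, 0, -25, 0.7]
    - [0, 0, 0, 0, 0, -30, 0.7]
    - [0, 0, 0, 0, 0, -30, 0.7]
    - [0, 0, 0, 0, 0, -20, 0.7]
  force: 20

```text
time_s: 10.4
ee_pos: [551.1, 98.2, 245.2]
ee_rot: [180.0, -0.2, 12.7]
force: [0.2, -0.1, -0.2]
gripper_width: 64.1
gripper_force: 0.0
```

```bash
python3 go.py 430.5 -232 180 12.7
```

```text
pos [551.1  98.2 245.2] rot [179.99  -0.2   12.74] w 64.1 t 10.4
turn [ 0.01 -0.2   0.04] shift old axes [-190.7  295.5   64.6] shift new axes [-190.2  295.6   65.2]
```

Emit:
step_arm:
  steps:
    - [0, 0, 0, -28, 40, 0, 0.8]
    - [0, 0, 0, -28, 43, 0, 0.8]
    - [0, 0, 0, -28, 43, 10, 0.8]
    - [0, 0, 0, -28, 43, 15, 0.8]
    - [0, 0, 0, -28, 43, 15, 0.8]
    - [0, 0, 0, -26, 43, 15, 0.8]
    - [0, 0, 0, -24, 40, 10, 0.8]
    - [0, 0, 0, 0, 0, 0, 0.8]

```text
time_s: 11.4
ee_pos: [429.2, -233.9, 177.7]
ee_rot: [180.0, 0.0, 12.5]
force: [0.6, 0.6, -0.6]
gripper_width: 72.7
gripper_force: 0.0
```

```bash
python3 go.py 430.5 -232 66 12.7; python3 - <<'E'
from h import *
s=Cam("scene").img; t=Cam("top").img
cv2.imwrite('pics/b.png',np.hstack([cv2.resize(s[110:350,230:420],None,fx=2.1,fy=2.1),cv2.resize(t[140:260,225:345],(390,504))]))
E
```

```text
pos [ 429.2 -233.9  177.7] rot [1.7998e+02 2.0000e-02 1.2480e+01] w 72.7 t 11.4
turn [ 0.02  0.02 -0.22] shift old axes [  1.7  -1.6 111.7] shift new axes [  1.6  -1.6 111.7]
```

View pics/b.png

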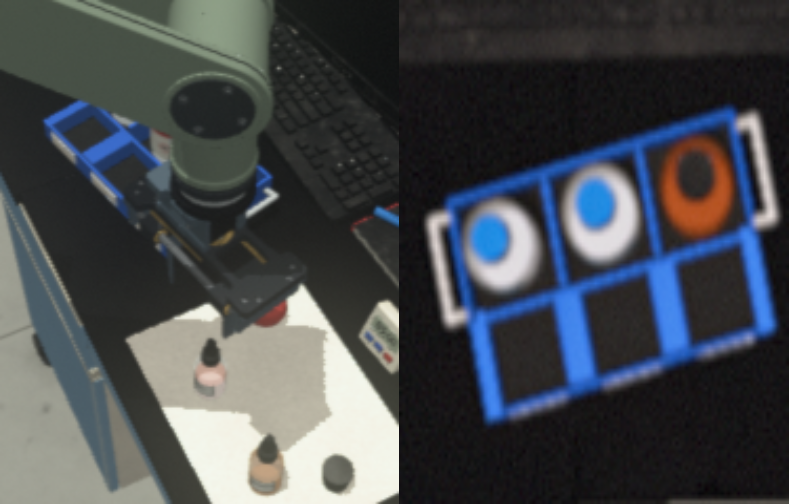

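The red-label bottle is centred in the middle rear compartment and standing. The hand is above the pink dropper, so I'll go down and grip.

Emit:
step_arm:
  steps:
    - [0, 0, 0, 1, -1, 20, 0.8]
    - [0, 0, 0, 0.5, 0, 30, 0.8]
    - [0, 0, 0, 0, 0, 30, 0.8]
    - [0, 0, 0, 0, 0, 20, 0.8]
    - [0, 0, 0, 0, 0, 12, 0.8]
    - [0, 0, 0, 0, 0, 0, 0.2]
    - [0, 0, 0, 0, 0, 0, 0.1]
    - [0, 0, 0, 0, 0, 0, 0]
  force: 15

```text
time_s: 12.5
ee_pos: [432.1, -230.5, 66.3]
ee_rot: [179.9, -0.1, 12.7]
force: [0.1, -0.6, 0.5]
gripper_width: 46.1
gripper_force: 0.0
```

Emit:
step_arm:
  steps:
    - [0, 0, 0, 0, 0, 0, 0]
    - [0, 0, 0, 0, 0, 0, 0]
    - [0, 0, 0, 0, 0, 0, 0]
    - [0, 0, 0, 0, 0, 0, 0]
    - [0, 0, 0, 0, 0, 0, 0]
    - [0, 0, 0, 0, 0, 0, 0]
    - [0, 0, 0, 0, 0, 0, 0]
    - [0, 0, 0, 0, 0, 0, 0]

```text
time_s: 13.5
ee_pos: [431.6, -230.4, 65.5]
ee_rot: [180.0, -0.0, 12.7]
force: [1.0, -0.3, 1.5]
gripper_width: 19.7
gripper_force: 15.0
```

Emit:
step_arm:
  steps:
    - [0, 0, 0, 0, 0, -10, 0]
    - [0, 0, 0, 0, 0, -25, 0]
    - [0, 0, 0, 0, 0, -30, 0]
    - [0, 0, 0, 5, -20, -25, 0]
    - [0, 0, 0, 15, -40, 0, 0]
    - [0, 0, 0, 15, -40, 0, 0]
    - [0, 0, 0, 15, -40, 0, 0]
    - [0, 0, 0, 15, -40, 0, 0]

```text
time_s: 14.5
ee_pos: [455.0, -38.9, 155.8]
ee_rot: [-180.0, -0.0, 12.7]
force: [0.4, -0.2, -1.5]
gripper_width: 19.5
gripper_force: 15.0
```

Emit:
step_arm:
  steps:
    - [0, 0, 0, 15, -40, 0, 0]
    - [0, 0, 0, 10, -35, 0, 0]
    - [0, 0, 0, 8, -25, 0, 0]
    - [0, 0, 0, 5, -10, 0, 0]
    - [0, 0, 0, 0, 0, 0, 0]
    - [0, 0, 0, 0, 0, 0, 0]
    - [0, 0, 0, 0, 0, 0, 0]
    - [0, 0, 0, 0, 0, 0, 0]

```text
time_s: 15.5
ee_pos: [467.9, 74.7, 155.4]
ee_rot: [180.0, 0.0, 12.7]
force: [0.0, 0.3, -0.4]
gripper_width: 19.6
gripper_force: 15.0
```

```bash
python3 go.py 472 80.5 68.5 12.7
```

```text
pos [467.9  74.7 155.4] rot [1.7999e+02 1.0000e-02 1.2680e+01] w 19.6 t 15.5
turn [ 0.01  0.01 -0.02] shift old axes [ 5.2 -4.8 86.9] shift new axes [ 5.2 -4.7 86.9]
```

Emit:
step_arm:
  steps:
    - [0, 0, 0, 5, -5, 0, 0]
    - [0, 0, 0, 0, 0, 10, 0]
    - [0, 0, 0, 0, 0, 20, 0]
    - [0, 0, 0, 0, 0, 20, 0]
    - [0, 0, 0, 0, 0, 15, 0]
    - [0, 0, 0, 0, 0, 10, 0]
    - [0, 0, 0, 0, 0, 5, 0]
    - [0, 0, 0, 0, 0, 3, 0]

```text
time_s: 16.5
ee_pos: [472.0, 81.3, 72.3]
ee_rot: [180.0, -0.0, 12.7]
force: [0.4, 0.4, -0.3]
gripper_width: 19.7
gripper_force: 15.0
```

Emit:
step_arm:
  steps:
    - [0, 0, 0, 0, 0, 1, 0]
    - [0, 0, 0, 0, 0, 1, 0]
    - [0, 0, 0, 0, 0, 1, 0]
    - [0, 0, 0, 0, 0, 0, 0]
    - [0, 0, 0, 0, 0, 0, 0]
    - [0, 0, 0, 0, 0, 0, 0]
    - [0, 0, 0, 0, 0, 0, 0]
    - [0, 0, 0, 0, 0, 0, 0]

```text
time_s: 17.5
ee_pos: [471.8, 81.3, 69.4]
ee_rot: [180.0, -0.0, 12.7]
force: [-0.6, 0.2, -1.2]
gripper_width: 19.9
gripper_force: 15.0
```

Emit:
step_arm:
  steps:
    - [0, 0, 0, 0, 0, 0.5, 0]
    - [0, 0, 0, 0, 0, 0.5, 0]
    - [0, 0, 0, 0, 0, 0.3, 0]
    - [0, 0, 0, 0, 0, 0, 0]
    - [0, 0, 0, 0, 0, 0, 0]
    - [0, 0, 0, 0, 0, 0, 0]
    - [0, 0, 0, 0, 0, 0, 0]
    - [0, 0, 0, 0, 0, 0, 0]

```text
time_s: 18.5
ee_pos: [472.1, 81.3, 68.5]
ee_rot: [180.0, -0.0, 12.7]
force: [-0.9, 0.2, 5.0]
gripper_width: 19.5
gripper_force: 15.0
```

Emit:
step_arm:
  steps:
    - [0, 0, 0, 0, 0, 0, 0.6]
    - [0, 0, 0, 0, 0, 0, 0.6]
    - [0, 0, 0, 0, 0, 0, 0.6]
    - [0, 0, 0, 0, 0, -10, 0.6]
    - [0, 0, 0, 0, 0, -20, 0.6]
    - [0, 0, 0, 0, 0, -25, 0.6]
    - [0, 0, 0, 0, 0, -30, 0.6]
    - [0, 0, 0, 0, 0, -20, 0.6]

```text
time_s: 19.5
ee_pos: [472.3, 81.4, 175.2]
ee_rot: [180.0, -0.1, 12.7]
force: [0.4, -0.1, -0.4]
gripper_width: 54.9
gripper_force: 0.0
```

```bash
python3 go.py 432 -354 175 12.7
```

```text
pos [472.3  81.4 175.2] rot [ 1.7999e+02 -1.4000e-01  1.2740e+01] w 54.9 t 19.5
turn [ 0.01 -0.14  0.04] shift old axes [-135.3  415.8   -0. ] shift new axes [-1.350e+02  4.159e+02  2.000e-01]
```

Emit:
step_arm:
  steps:
    - [0, 0, 0, -16, 50, 0, 0.8]
    - [0, 0, 0, -17, 52, 0, 0.8]
    - [0, 0, 0, -17, 52, 0, 0.8]
    - [0, 0, 0, -17, 52, 0, 0.8]
    - [0, 0, 0, -17, 52, 0, 0.8]
    - [0, 0, 0, -17, 52, 0, 0.8]
    - [0, 0, 0, -17, 52, 0, 0.8]
    - [0, 0, 0, -17, 52, 0, 0.8]

```text
time_s: 20.5
ee_pos: [431.1, -354.2, 174.0]
ee_rot: [180.0, -0.0, 12.7]
force: [0.8, 0.4, -0.1]
gripper_width: 73.1
gripper_force: 0.0
```

Emit:
step_arm:
  steps:
    - [0, 0, 0, 0, 0, 0, 0.8]
    - [0, 0, 0, 0, 0, 0, 0.8]
    - [0, 0, 0, 0, 0, 0, 0.8]
    - [0, 0, 0, 0, 0, 15, 0.8]
    - [0, 0, 0, 0, 0, 20, 0.8]
    - [0, 0, 0, 0, 0, 15, 0.8]
    - [0, 0, 0, 0, 0, 0, 0.8]
    - [0, 0, 0, 0, 0, 0, 0.8]

```text
time_s: 21.5
ee_pos: [431.8, -352.4, 123.5]
ee_rot: [180.0, -0.0, 12.8]
force: [-0.2, 0.6, 1.3]
gripper_width: 73.0
gripper_force: 0.0
```

```bash
python3 go.py 432 -354.5 66 12.7
```

```text
pos [ 431.8 -352.4  123.5] rot [ 1.7996e+02 -3.0000e-02  1.2750e+01] w 73.0 t 21.5
turn [ 0.04 -0.03  0.05] shift old axes [-0.3  2.1 57.5] shift new axes [-0.2  2.1 57.5]
```

Emit:
step_arm:
  steps:
    - [0, 0, 0, 0, 2, 20, 0.8]
    - [0, 0, 0, 0, 0, 22, 0.8]
    - [0, 0, 0, 0, 0, 15, 0.8]
    - [0, 0, 0, 0, 0, 0, 0.3]
    - [0, 0, 0, 0, 0, 0, 0.1]
    - [0, 0, 0, 0, 0, 0, 0]
    - [0, 0, 0, 0, 0, 0, 0]
    - [0, 0, 0, 0, 0, 0, 0]
  force: 15

```text
time_s: 22.5
ee_pos: [432.0, -354.4, 66.5]
ee_rot: [180.0, -0.0, 12.7]
force: [-0.0, -1.1, 0.9]
gripper_width: 25.8
gripper_force: 0.1
```

Emit:
step_arm:
  steps:
    - [0, 0, 0, 0, 0, 0, 0]
    - [0, 0, 0, 0, 0, 0, 0]
    - [0, 0, 0, 0, 0, 0, 0]
    - [0, 0, 0, 0, 0, 0, 0]
    - [0, 0, 0, 0, 0, -10, 0]
    - [0, 0, 0, 0, 0, -25, 0]
    - [0, 0, 0, 0, 0, -30, 0]
    - [0, 0, 0, 0, 0, -25, 0]

```text
time_s: 23.5
ee_pos: [431.7, -353.9, 157.4]
ee_rot: [-180.0, 0.0, 12.7]
force: [0.6, 0.1, -1.1]
gripper_width: 20.2
gripper_force: 15.0
```

```bash
python3 go.py 492.5 -9 155 12.7
```

```text
pos [ 431.7 -353.9  157.4] rot [-179.98    0.     12.74] w 20.2 t 23.5
turn [-0.02  0.    0.04] shift old axes [ 135.4 -323.     2.5] shift new axes [ 135.2 -323.1    2.4]
```

Emit:
step_arm:
  steps:
    - [0, 0, 0, 15, -35, 0, 0]
    - [0, 0, 0, 20, -45, 0, 0]
    - [0, 0, 0, 20, -50, 0, 0]
    - [0, 0, 0, 20, -50, 0, 0]
    - [0, 0, 0, 20, -50, 0, 0]
    - [0, 0, 0, 20, -45, 0, 0]
    - [0, 0, 0, 15, -33, 0, 0]
    - [0, 0, 0, 5, -15, 0, 0]

```text
time_s: 24.5
ee_pos: [492.1, -7.8, 156.3]
ee_rot: [-180.0, 0.0, 12.9]
force: [-0.3, 0.1, -1.5]
gripper_width: 20.1
gripper_force: 15.0
```

Emit:
step_arm:
  steps:
    - [0, 0, 0, 0, 0, 0, 0]
    - [0, 0, 0, 0, 0, 0, 0]
    - [0, 0, 0, 0, 0, 0, 0]
    - [0, 0, 0, 0, 0, 0, 0]
    - [0, 0, 0, 0, 0, 0, 0]
    - [0, 0, 0, 0, 0, 0, 0]
    - [0, 0, 0, 0, 0, 0, 0]
    - [0, 0, 0, 0, 0, 0, 0]

```text
time_s: 25.5
ee_pos: [492.3, -9.4, 156.1]
ee_rot: [180.0, -0.0, 12.7]
force: [0.9, 0.5, -1.3]
gripper_width: 19.9
gripper_force: 15.0
```

```bash
python3 go.py 492.5 -9 69.3 12.7
```

```text
pos [492.3  -9.4 156.1] rot [180.    -0.    12.75] w 19.9 t 25.5
turn [ 0.   -0.    0.05] shift old axes [ 0.3 -0.3 86.8] shift new axes [ 0.3 -0.3 86.8]
```

Emit:
step_arm:
  steps:
    - [0, 0, 0, 0, 0, 10, 0]
    - [0, 0, 0, 0, 0, 20, 0]
    - [0, 0, 0, 0, 0, 20, 0]
    - [0, 0, 0, 0, 0, 15, 0]
    - [0, 0, 0, 0, 0, 10, 0]
    - [0, 0, 0, 0, 0, 6, 0]
    - [0, 0, 0, 0, 0, 3, 0]
    - [0, 0, 0, 0, 0, 1, 0]

```text
time_s: 26.5
ee_pos: [492.6, -9.4, 71.3]
ee_rot: [180.0, -0.0, 12.7]
force: [0.4, 0.3, -0.8]
gripper_width: 20.4
gripper_force: 15.0
```

Emit:
step_arm:
  steps:
    - [0, 0, 0, 0, 0, 0.5, 0]
    - [0, 0, 0, 0, 0, 0.5, 0]
    - [0, 0, 0, 0, 0, 0.5, 0]
    - [0, 0, 0, 0, 0, 0, 0]
    - [0, 0, 0, 0, 0, 0, 0]
    - [0, 0, 0, 0, 0, 0, 0]
    - [0, 0, 0, 0, 0, 0, 0]
    - [0, 0, 0, 0, 0, 0, 0]

```text
time_s: 27.5
ee_pos: [492.3, -9.4, 69.6]
ee_rot: [180.0, -0.0, 12.7]
force: [0.0, -0.7, -0.1]
gripper_width: 19.9
gripper_force: 15.0
```

Emit:
step_arm:
  steps:
    - [0, 0, 0, 0, 0, 0.5, 0]
    - [0, 0, 0, 0, 0, 0.3, 0]
    - [0, 0, 0, 0, 0, 0, 0]
    - [0, 0, 0, 0, 0, 0, 0]
    - [0, 0, 0, 0, 0, 0, 0]
    - [0, 0, 0, 0, 0, 0, 0]
    - [0, 0, 0, 0, 0, 0, 0]
    - [0, 0, 0, 0, 0, 0, 0]

```text
time_s: 28.5
ee_pos: [492.6, -9.4, 69.4]
ee_rot: [180.0, -0.1, 12.7]
force: [-0.6, -0.1, 4.6]
gripper_width: 19.8
gripper_force: 15.0
```

Emit:
step_arm:
  steps:
    - [0, 0, 0, 0, 0, 0, 0.6]
    - [0, 0, 0, 0, 0, 0, 0.6]
    - [0, 0, 0, 0, 0, 0, 0.6]
    - [0, 0, 0, 0, 0, -10, 0.6]
    - [0, 0, 0, 0, 0, -20, 0.6]
    - [0, 0, 0, 0, 0, -25, 0.6]
    - [0, 0, 0, 0, 0, -30, 0.6]
    - [0, 0, 0, 0, 0, -20, 0.6]

```text
time_s: 29.5
ee_pos: [492.8, -9.5, 176.0]
ee_rot: [180.0, -0.1, 12.7]
force: [-0.1, 0.9, -0.0]
gripper_width: 54.9
gripper_force: 0.0
```

```bash
python3 go.py 470 -200 175 12.7; python3 - <<'E'
from h import *
s=Cam("scene");t=Cam("top")
for c in(s,t):
    r=(230,300,335,385) if c is s else (165,225,355,400)
    I=c.img[r[0]:r[1],r[2]:r[3]].astype(int); m=(I[...,2]>I[...,1]+50)&(I[...,2]>I[...,0]+50)
    y,x=np.nonzero(m)
    if len(x): print(len(x),x.min()+r[2],x.max()+r[2],y.min()+r[0],y.max()+r[0],c.plane(((x.min()+x.max())/2+r[2],(y.min()+y.max())/2+r[0]),27).round(1))
E
```

```text
pos [492.8  -9.5 176. ] rot [ 1.7995e+02 -1.4000e-01  1.2740e+01] w 54.9 t 29.5
turn [ 0.05 -0.14  0.04] shift old axes [-64.3 180.8   1. ] shift new axes [-64.2 180.9   1. ]
271 347 365 239 263 [ 537.4 -172.3   27. ]
198 370 385 188 203 [ 533.7 -180.    27. ]
```

```bash
python3 - <<'E'
from h import *
s=Cam("scene");t=Cam("top")
print(tri(s,(356,254),t,(377.5,195.5)), s.plane((356,254),27),s.plane(((291.5)/4-.5+285,62/4-.5+225),88),t.plane((491.5/3.2+224.5,177.5/3.2+139.5),90))
E
python3 go.py 533 -178 175 12.7
```

```text
(array([ 533.48195613, -179.93294461,   26.6784415 ]), [np.float64(0.29608105148636416), np.float64(0.2960810514867447)]) [ 533.08431059 -180.00412442   27.        ] [ 532.9987012  -180.07135929   88.        ] [ 530.6883737  -174.85763702   90.        ]
pos [492.1  -9.4 173.9] rot [ 1.7999e+02 -2.0000e-02  1.2740e+01] w 54.9 t 29.7
turn [ 0.01 -0.02  0.04] shift old axes [  2.7 173.4  -1. ] shift new axes [  2.8 173.4  -1.1]
```

Emit:
step_arm:
  steps:
    - [0, 0, 0, 1, 30, 0, 0.6]
    - [0, 0, 0, 1, 40, 0, 0.6]
    - [0, 0, 0, 0, 40, 0, 0.6]
    - [0, 0, 0, 0, 40, 0, 0.6]
    - [0, 0, 0, 0, 20, 0, 0.5]
    - [0, 0, 0, 0, 5, 0, 0.5]
    - [0, 0, 0, 0, 0, 0, 0.5]
    - [0, 0, 0, 0, 0, 0, 0.5]
  force: 12

```text
time_s: 30.7
ee_pos: [532.6, -178.5, 173.9]
ee_rot: [-180.0, 0.0, 12.8]
force: [-0.2, 0.7, -0.1]
gripper_width: 45.7
gripper_force: 0.0
```

```bash
python3 go.py 533.3 -179.5 57 12.7
```

```text
pos [ 532.6 -178.5  173.9] rot [-1.7997e+02  1.0000e-02  1.2810e+01] w 45.7 t 30.7
turn [-0.03  0.01  0.11] shift old axes [  0.5   1.2 116.9] shift new axes [  0.5   1.1 116.9]
```

Emit:
step_arm:
  steps:
    - [0, 0, 0, 0.5, 1, 15, 0.5]
    - [0, 0, 0, 0, 0, 25, 0.5]
    - [0, 0, 0, 0, 0, 30, 0.5]
    - [0, 0, 0, 0, 0, 22, 0.5]
    - [0, 0, 0, 0, 0, 15, 0.5]
    - [0, 0, 0, 0, 0, 8, 0.5]
    - [0, 0, 0, 0, 0, 1, 0.5]
    - [0, 0, 0, 0, 0, 0, 0.4]

```text
time_s: 31.7
ee_pos: [534.1, -180.7, 58.5]
ee_rot: [180.0, -0.1, 12.7]
force: [-0.7, 0.4, 0.5]
gripper_width: 38.9
gripper_force: 0.0
```

Emit:
step_arm:
  steps:
    - [0, 0, 0, 0, 0, 0, 0.3]
    - [0, 0, 0, 0, 0, 0, 0.2]
    - [0, 0, 0, 0, 0, 0, 0.15]
    - [0, 0, 0, 0, 0, 0, 0.1]
    - [0, 0, 0, 0, 0, 0, 0.05]
    - [0, 0, 0, 0, 0, 0, 0]
    - [0, 0, 0, 0, 0, 0, 0]
    - [0, 0, 0, 0, 0, 0, 0]

```text
time_s: 32.7
ee_pos: [533.5, -180.6, 57.8]
ee_rot: [180.0, -0.0, 12.7]
force: [-0.6, 0.0, -0.1]
gripper_width: 10.7
gripper_force: 12.0
```

Emit:
step_arm:
  steps:
    - [0, 0, 0, 0, 0, 0, 0]
    - [0, 0, 0, 0, 0, 0, 0]
    - [0, 0, 0, 0, 0, -5, 0]
    - [0, 0, 0, 0, 0, -15, 0]
    - [0, 0, 0, 0, 0, -20, 0]
    - [0, 0, 0, 0, 0, -25, 0]
    - [0, 0, 0, 0, 0, -25, 0]
    - [0, 0, 0, 0, 0, -10, 0]

```text
time_s: 33.7
ee_pos: [534.5, -180.9, 160.4]
ee_rot: [179.9, -0.2, 12.7]
force: [0.6, -0.1, 0.1]
gripper_width: 11.0
gripper_force: 12.0
```

```bash
python3 go.py 452 170.3 200 12.7; python3 - <<'E'
from h import *
s=Cam("scene").img
cv2.imwrite('pics/c.png',cv2.resize(s[100:330,230:440],None,fx=2.5,fy=2.5))
E
```

```text
pos [ 534.5 -180.9  160.4] rot [179.87  -0.2   12.74] w 11.0 t 33.7
turn [ 0.13 -0.2   0.04] shift old axes [  -2.9 -360.6  -40.4] shift new axes [  -3.3 -360.7  -39.6]
```

View pics/c.png

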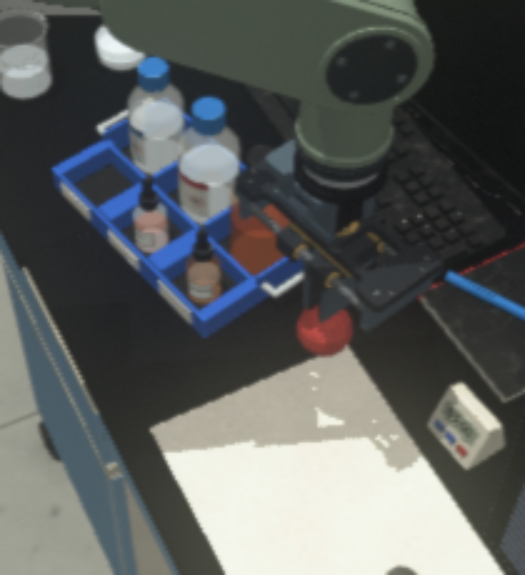

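The bulb hangs upright, and both droppers and the red-label bottle are standing in place. I'll carry the bulb high over the droppers.

Emit:
step_arm:
  steps:
    - [0, 0, 0, 0, 0, -20, 0]
    - [0, 0, 0, -1, 0, -25, 0]
    - [0, 0, 0, -2, -30, 0, 0]
    - [0, 0, 0, 0, -45, 0, 0]
    - [0, 0, 0, 0, -50, 0, 0]
    - [0, 0, 0, 0, -50, 0, 0]
    - [0, 0, 0, 0, -50, 0, 0]
    - [0, 0, 0, 0, -50, 0, 0]

```text
time_s: 34.75
ee_pos: [469.0, 88.4, 202.3]
ee_rot: [-180.0, 0.1, 12.7]
force: [0.5, 0.7, -1.0]
gripper_width: 10.3
gripper_force: 12.0
```

Emit:
step_arm:
  steps:
    - [0, 0, 0, 0, -45, 0, 0]
    - [0, 0, 0, 0, -30, 0, 0]
    - [0, 0, 0, 0, -10, 0, 0]
    - [0, 0, 0, 0, 0, 0, 0]
    - [0, 0, 0, 0, 0, 0, 0]
    - [0, 0, 0, 0, 0, 0, 0]
    - [0, 0, 0, 0, 0, 0, 0]
    - [0, 0, 0, 0, 0, 0, 0]

```text
time_s: 35.75
ee_pos: [451.3, 169.6, 202.8]
ee_rot: [180.0, -0.0, 12.7]
force: [0.0, 0.4, -0.4]
gripper_width: 10.6
gripper_force: 12.0
```

```bash
python3 go.py 452 170.5 60.5 12.7
```

```text
pos [451.3 169.6 202.8] rot [179.99  -0.    12.71] w 10.6 t 35.75
turn [ 0.01 -0.    0.01] shift old axes [  0.9  -0.7 142.3] shift new axes [  0.9  -0.7 142.3]
```

Emit:
step_arm:
  steps:
    - [0, 0, 0, 0.5, -0.5, 10, 0]
    - [0, 0, 0, 0, 0, 25, 0]
    - [0, 0, 0, 0, 0, 30, 0]
    - [0, 0, 0, 0, 0, 25, 0]
    - [0, 0, 0, 0, 0, 20, 0]
    - [0, 0, 0, 0, 0, 15, 0]
    - [0, 0, 0, 0, 0, 8, 0]
    - [0, 0, 0, 0, 0, 5, 0]

```text
time_s: 36.75
ee_pos: [451.5, 170.5, 64.4]
ee_rot: [180.0, 0.0, 12.7]
force: [-0.5, 0.1, 0.3]
gripper_width: 10.5
gripper_force: 12.0
```

Emit:
step_arm:
  steps:
    - [0, 0, 0, 0, 0, 1, 0]
    - [0, 0, 0, 0, 0, 0.5, 0]
    - [0, 0, 0, 0, 0, 0.5, 0]
    - [0, 0, 0, 0, 0, 0, 0]
    - [0, 0, 0, 0, 0, 0, 0]
    - [0, 0, 0, 0, 0, 0, 0]
    - [0, 0, 0, 0, 0, 0, 0]
    - [0, 0, 0, 0, 0, 0, 0]

```text
time_s: 37.75
ee_pos: [451.6, 170.5, 62.8]
ee_rot: [180.0, 0.0, 12.7]
force: [0.0, -0.1, -0.5]
gripper_width: 10.7
gripper_force: 12.0
```

Emit:
step_arm:
  steps:
    - [0, 0, 0, 0, 0, 0.5, 0]
    - [0, 0, 0, 0, 0, 0.5, 0]
    - [0, 0, 0, 0, 0, 0.5, 0]
    - [0, 0, 0, 0, 0, 0.3, 0]
    - [0, 0, 0, 0, 0, 0, 0]
    - [0, 0, 0, 0, 0, 0, 0]
    - [0, 0, 0, 0, 0, 0, 0]
    - [0, 0, 0, 0, 0, 0, 0]

```text
time_s: 38.75
ee_pos: [451.6, 170.5, 61.0]
ee_rot: [180.0, -0.0, 12.7]
force: [0.2, -0.4, 0.2]
gripper_width: 10.8
gripper_force: 12.0
```

Emit:
step_arm:
  steps:
    - [0, 0, 0, 0, 0, 0.4, 0]
    - [0, 0, 0, 0, 0, 0.4, 0]
    - [0, 0, 0, 0, 0, 0, 0]
    - [0, 0, 0, 0, 0, 0, 0]
    - [0, 0, 0, 0, 0, 0, 0]
    - [0, 0, 0, 0, 0, 0, 0]
    - [0, 0, 0, 0, 0, 0, 0]
    - [0, 0, 0, 0, 0, 0, 0]

```text
time_s: 39.75
ee_pos: [451.7, 170.6, 60.6]
ee_rot: [-180.0, -0.0, 12.7]
force: [-1.4, 1.0, 5.5]
gripper_width: 10.0
gripper_force: 12.0
```

Contact felt. I'll open, rise, and move off to the robot side so I can check.

Emit:
step_arm:
  steps:
    - [0, 0, 0, 0, 0, 0, 0.5]
    - [0, 0, 0, 0, 0, 0, 0.5]
    - [0, 0, 0, 0, 0, 0, 0.5]
    - [0, 0, 0, 0, 0, -10, 0.5]
    - [0, 0, 0, 0, 0, -25, 0.5]
    - [0, 0, 0, 0, 0, -40, 0.5]
    - [0, 0, 0, 0, 0, -50, 0.5]
    - [0, 0, 0, 0, 0, -30, 0.5]

```text
time_s: 40.75
ee_pos: [452.4, 170.8, 218.5]
ee_rot: [-180.0, -0.2, 12.7]
force: [1.2, -0.1, -0.2]
gripper_width: 45.7
gripper_force: 0.0
```

Emit:
step_arm:
  steps:
    - [0, 0, 0, -10, 40, 0, 0.5]
    - [0, 0, 0, -10, 50, 0, 0.5]
    - [0, 0, 0, -10, 50, 0, 0.5]
    - [0, 0, 0, -10, 50, 0, 0.5]
    - [0, 0, 0, -10, 50, 0, 0.5]
    - [0, 0, 0, -10, 50, 0, 0.5]
    - [0, 0, 0, 0, 40, 0, 0.5]
    - [0, 0, 0, 0, 0, 0, 0.5]

```text
time_s: 41.75
ee_pos: [466.2, -166.8, 215.7]
ee_rot: [179.9, -0.0, 12.5]
force: [0.2, 0.3, -0.1]
gripper_width: 45.8
gripper_force: 0.0
```

```bash
python3 - <<'E'
from h import *
s=Cam("scene").img; t=Cam("top").img
cv2.imwrite('pics/d.png',np.hstack([cv2.resize(s[70:250,230:390],None,fx=2.5,fy=2.5),cv2.resize(t[140:260,225:345],(390,450))]))
print(state()["ee_pos"])
E
```

```text
[ 465.53593785 -164.3636636   215.45541018]
```

View pics/d.png

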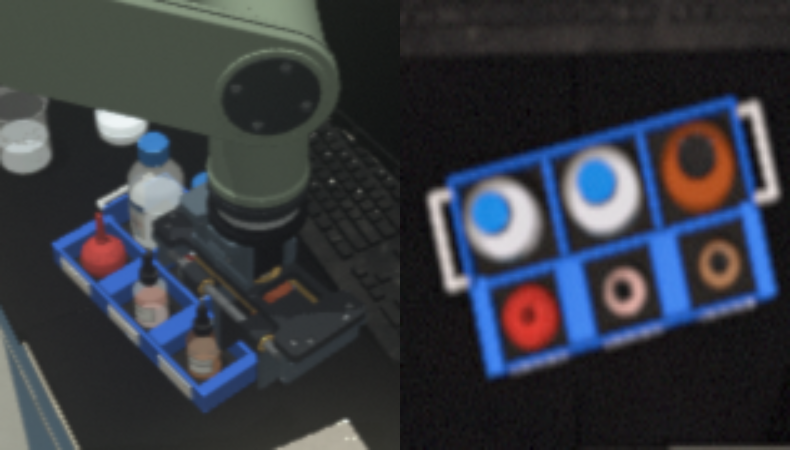

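All four items stand upright and centred: bulb front left, pink front middle, amber front right, and the red-label bottle in the middle rear. The arm is clear, so I'm handing the job in.

```bash
python3 -c "
from workcell import *
print(job_done())"
```

```text
the job is handed in; nothing more can be done
None
```

The tray is set out and the job handed in at about 42 s of the 112 s allowed; the last pictures showed all four items upright in their compartments, but the hand-in gave no verdict.

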